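Set the specimen press a quarter turn off its seat

ROBOT

A 6-joint arm with a two-finger parallel gripper is mounted at the origin on the work surface. World frame = base frame: x ahead of the robot, y to its left, z up, the work surface at z = 0. Lengths are in m, angles in rad, forces in N, time in s.
With the tool pointing down it reaches from about 0.25 to 0.775 m from the base axis. Payload 4 kg.
Tool frame: the origin (TCP) lies at the very end of the fingers, on their centre line; the grasp point (between the pads) lies 19 mm behind it (robot.pinch_z is the distance from the TCP to the grasp point, in m); z points along the fingers, y is the line along which they close (so a half turn about z gives the same grasp; the last joint's range is limited). The gripper opens to 94 mm and grips with 3 to 60 N. Pads are 16 mm wide; open, the fingers measure 119 mm over their backs; the gripper's body (75 mm by 177 mm) begins 78 mm behind the grasp point.
Start: joints at [1.079, 0.087, 1.371, -0, 1.684, -0.103], TCP at [0.209, 0.509, 0.206] pointing down, gripper open.
Joint ranges: [-3.1, 3.1], [-0.76, 2.03], [0.27, 2.55], [-1.08, 4.22], [0.17, 2.65], [-2.57, 2.57]. Speed limits (rad/s): [2.79, 2.79, 3.14, 3.14, 3.14, 3.14].

INTERFACE

Orientations are given as [roll, pitch, yaw] about the fixed x, y, z axes, in that order (R = Rz(yaw) Ry(pitch) Rx(roll)).
In Python, from bench import robot gives the robot as it stands.
- The arm moves only by the tool arm_command, never from a script. Its argument "targets" is one flat list of numbers, 7 for each row, row after row: the turn, a rotation vector about the tool's x, y, z in degrees, then the shift along the tool's x, y, z in mm, then the closure, from -1 (fully open) to 1 (shut). In form: [ax, ay, az, x, y, z, hand, ax, ay, az, x, y, z, hand, ...]. A call has 1 to 20 rows; each row is the pose to reach, as a shift and turn from the pose commanded when the call began, along the tool's axes at that moment; what a row does not reach only later rows make up. A row lasts 1/10 s, in which the tool goes at most 50 mm and 8.59 degrees, less where a joint would pass 70% of its speed; a pose out of reach is approached as far as the arm can. A call with a gripper value outside its range is refused whole. The fingers move at their own pace and stop on an object; the grip force is fixed at half the most. Time passes only in rows, so rows that repeat a pose let the fingers close. It gives the time, the measured TCP pose, the force, the opening and the grip force at its end, in the units of the state.
- robot.get_obs(): the state, without advancing time (a new reading comes with each control period).
- robot.snapshot(name): name is "side" or "top" or "wrist"; returns a dict with "color" (480x640x3 uint8, red, green, blue), "range_z" (480x640 float32, m along the optical axis (not along the pixel's ray), 0 where there is no reading), "fx", "fy", "cx", "cy" (pixels), "dist_coeffs" ([k1, k2, p1, p2, k3] as OpenCV has them; the pictures are not rectified), "T" (4x4, takes a point from camera to world coordinates); the wrist camera has in their place "T_tool_cam" (4x4, takes a point from camera to tool coordinates, whose origin is the TCP and whose axes are the flange's). Camera axes: x right, y down, z forward; pixel columns grow to the right and rows downward; lengths in m; the calibration is good to about 2 mm. A picture is of the moment at which its call begins: read the wrist's pose just before it.
- robot.close_job(): hands the job in; it is judged then, once.
The state is a dict: "time": time; "joint_positions": joint angles; "qvel": joint speeds; "joint_torque": joint torques, N m; "tool_pos": TCP position; "ee_rot": TCP orientation; "wrist_force": force on the tool from outside, world axes, zero at the start; "wrist_torque": the same for the moment, N m; "width": finger opening in m; "finger_force": force on a finger pad.
Only numpy, scipy, OpenCV 4.12 (cv2) and the standard library are available. Lean on these libraries where they do the work, as an engineer would, in place of code of your own. Each camera call takes 0.05 s, during which the arm holds its last target. There are 200 camera calls.

TASK

Find the screw-down press that holds the green specimen disc and turn its thumbscrew clockwise until it seats, then back it off a quarter turn so that the disc is held without being squeezed. Finish while still gripping the thumbscrew's wing between the fingers there, not moving, so that it cannot creep. Leave the other press's screw as it is, and do not disturb the discs or the other things on the bench.

Things in the scene. Friction and masses are not known exactly. Their poses are not given: they have to be found in the camera images.
- green_disc: green resin specimen disc, 60 mm across, 16 mm high; origin: centre of its underside. It lies in either press.
- amber_disc: amber resin specimen disc of the same size, lying in the other press; origin: centre of its underside.
- press_1: one of two alike white screw-down presses (numbers mean nothing), fixed: base 115 x 90 x 14 mm high; post 24 x 30 mm centred 54 mm from the screw axis towards -x; from it an arm 22 mm wide reaches over the disc, top 68 mm up. Origin: on the vertical screw axis at table height; x points away from the post, z up. The disc sits on the base, centred on the screw axis, in a lip 4 mm high.
- press_2: one of two alike white screw-down presses (numbers mean nothing), fixed: base 115 x 90 x 14 mm high; post 24 x 30 mm centred 54 mm from the screw axis towards -x; from it an arm 22 mm wide reaches over the disc, top 68 mm up. Origin: on the vertical screw axis at table height; x points away from the post, z up. The disc sits on the base, centred on the screw axis, in a lip 4 mm high.
- wing_1: blue wing of press 1's thumbscrew: upright bar 40 mm long (x), 11 mm thick (y), 32 mm high, on the screw axis. Origin: in its middle, 98 mm above the table, 12 mm below its top; its lower edge is 10 mm clear of the press's arm. A white stripe on top runs from the middle along +x. It does not rise or sink as it turns; pinch it across its thickness from above.
- wing_2: blue wing of press 2's thumbscrew: upright bar 40 mm long (x), 11 mm thick (y), 32 mm high, on the screw axis. Origin: in its middle, 98 mm above the table, 12 mm below its top; its lower edge is 10 mm clear of the press's arm. A white stripe on top runs from the middle along +x. It does not rise or sink as it turns; pinch it across its thickness from above.
- screw_1 (a joint): angle of press 1's thumbscrew, rad. 0 = seated, a firm stop: its steel foot is down on the disc and the white stripe points along the press's +x, away from the post. Grows anticlockwise seen from above (backs off, foot rises 1.3 mm per rad); clockwise tightens. Starts 2.0 to 3.2, opens to 4.2 at most, friction 0.06 N m, stays where it is left.
- screw_2 (a joint): angle of press 2's thumbscrew, rad. 0 = seated, a firm stop: its steel foot is down on the disc and the white stripe points along the press's +x, away from the post. Grows anticlockwise seen from above (backs off, foot rises 1.3 mm per rad); clockwise tightens. Starts 2.0 to 3.2, opens to 4.2 at most, friction 0.06 N m, stays where it is left.
- mark_1 (a point): end of the white stripe on top of wing 1: 16 mm from the screw axis along the wing's x, 12 mm above the wing's origin
- mark_2 (a point): end of the white stripe on top of wing 2: 16 mm from the screw axis along the wing's x, 12 mm above the wing's origin
- jar: bystander: closed jar of dark weed, 110 mm across, 190 mm high; origin: centre of its underside
- beaker: bystander: glass beaker, 72 mm across, 90 mm high; origin: centre of its underside
- petri_dish: bystander: closed dish, 90 mm across, 14 mm high; origin: centre of its underside
- slide_tray: bystander: cream slide tray, 110 x 160 x 22 mm; origin: centre of its underside
- forceps: bystander: steel forceps, 128 mm long (x), 8 mm thick, lying flat; origin: middle of its underside
Not all that is in view belongs to the job. What is shaped like the press_2 but purple or turquoise is not meant.

How it is judged:
By the outcome, as a careful person would: the job done as asked, in the order asked, and still so for the second after the job is handed in, while the arm keeps its last pose, push and grip.
It also fails if it takes over 58 s, if anything falls off the work surface, if the arm or the gripper's body presses on something with over 40 N, if the wrist force passes 120 N, or if a joint passes its speed limit or range.

## Working session

There is one attempt and no reset: what is moved stays moved. The work goes in short steps, Python scripts to look and compute and a tool call to move; the robot and the scene stay as the last step left them, time stands still between calls to the robot, and variables do not carry over. Pictures are saved under pics/ and viewed, at most 10 in all, crops included, and the job is handed in when it is done.

Besides the shell and the picture viewer there is one more tool, called after "Call:" as name(argument=value, ...) on one line, values as JSON. arm_command: Moves the arm, as the interface text tells. Its arguments: {"type":"object","properties":{"targets":{"type":"array"}},"required":["targets"]}

```bash
mkdir -p pics
python3 - <<'E'
from bench import robot
import cv2,numpy as np,pickle
o=robot.get_obs();print(o)
d={}
for n in("top","side"):
    s=robot.snapshot(n);d[n]=s;cv2.imwrite(f"pics/{n}0.png",s["color"][:,:,::-1])
    print(n,s["fx"],s["cx"],s["cy"],s["dist_coeffs"],s["T"])
pickle.dump(d,open("d0.pkl","wb"))
E
```

```text
{'time': 0.0, 'joint_positions': array([ 1.07890656e+00,  8.79475208e-02,  1.37223300e+00, -8.21179418e-06,
        1.68361270e+00, -1.03096600e-01]), 'qvel': array([ 0.00075393, -0.00108492,  0.00036259, -0.00213062,  0.0015525 ,
       -0.00194697]), 'joint_torque': array([ 1.17098803e-04, -3.40183282e+01, -3.02428794e+01,  7.17988866e-02,
        3.31077143e-02, -1.78168771e-04]), 'tool_pos': array([0.20823379, 0.50846277, 0.20431906]), 'ee_rot': array([-3.13940292e+00, -2.18351625e-04,  2.75279833e+00]), 'wrist_force': array([ 0.18044534, -0.65051384, -0.72612383]), 'wrist_torque': array([-0.00993674,  0.00487799, -0.03496513]), 'finger_force': 0.0, 'width': 0.09404577523688416}
top 608.8426143995409 326.140243563347 245.6107786776974 [-0.04295753  0.          0.          0.          0.        ] [[ 1.09455603e-03 -9.97798402e-01  6.63110202e-02  4.37870258e-01]
 [-9.99994160e-01 -8.77456496e-04  3.30299470e-03  1.12430509e-01]
 [-3.23753779e-03 -6.63142482e-02 -9.97793535e-01  1.97952936e+00]
 [ 0.00000000e+00  0.00000000e+00  0.00000000e+00  1.00000000e+00]]
side 439.83769937008805 318.7569411259014 237.23180371596675 [0.01646848 0.         0.         0.         0.        ] [[ 0.91664914 -0.2872297   0.27794506  0.20142274]
 [-0.39969144 -0.65689262  0.63932687 -0.69299014]
 [-0.0010536  -0.69713068 -0.7169433   1.0067842 ]
 [ 0.          0.          0.          1.        ]]
```

View pics/top0.png

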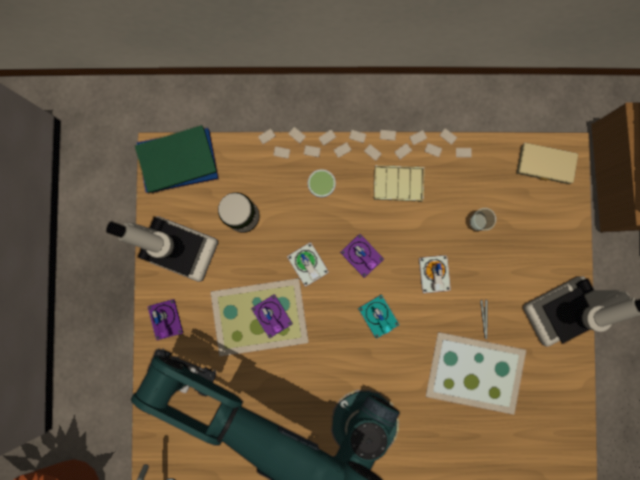

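View pics/side0.png

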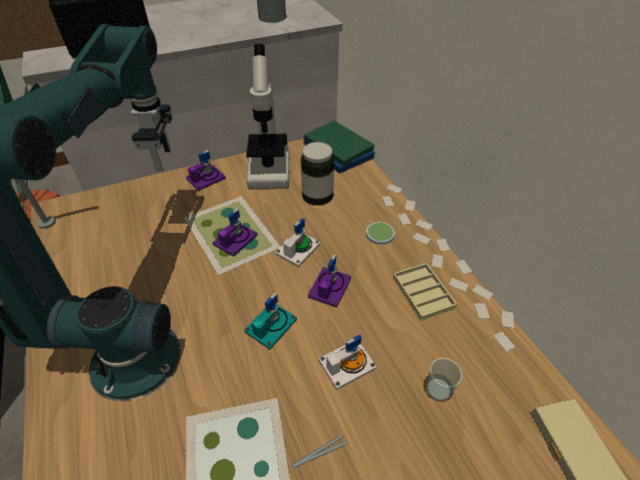

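Candidates: white press with green disc, top (307,263); white press with amber disc (435,273); purple (362,255), (270,316), (165,320); turquoise (379,316). By the description it is the white one with green at (307,263), side view (298,245). I'll check it with a close crop.

```bash
cat > h.py <<'E'
import cv2,numpy as np
def rays(s,uv,z,T=None):
    T=s["T"] if T is None else T
    K=np.array([[s["fx"],0,s["cx"]],[0,s["fy"],s["cy"]],[0,0,1]])
    n=cv2.undistortPoints(np.float64(uv).reshape(-1,1,2),K,np.array(s["dist_coeffs"])).reshape(-1,2)
    d=np.c_[n,np.ones(len(n))]@T[:3,:3].T
    return T[:3,3]+d*((z-T[2,3])/d[:,2])[:,None]
E
python3 - <<'E'
import pickle,cv2,numpy as np
from h import rays
d=pickle.load(open("d0.pkl","rb"))
t=d["top"];s=d["side"]
a=cv2.resize(t["color"][233:293,277:337],(390,390),interpolation=cv2.INTER_CUBIC)
b=cv2.resize(s["color"][210:270,268:328],(390,390),interpolation=cv2.INTER_CUBIC)
cv2.imwrite("pics/crop.png",np.hstack([a,b])[:,:,::-1])
names=dict(green=(307,263,.03),amber=(435,273,.03),purp=(362,255,.03),purp2=(270,316,.03),turq=(379,316,.03),jartop=(235,208,.19),scope=(115,229,.3),purp3=(165,320,.03))
for k,(u,v,z) in names.items(): print(k,rays(t,[(u,v)],z)[0].round(3))
c=t["color"].astype(int)[233:293,277:337]
m=((c.min(2)>130)).astype(np.uint8)
p=np.argwhere(m)[:,::-1]+[277,233]
w=rays(t,p,.014);r=cv2.minAreaRect(w[:,:2].astype(np.float32)*1000);print(r,len(p))
h=cv2.cvtColor(t["color"][233:293,277:337],cv2.COLOR_RGB2HSV)
m=(h[...,0]>100)&(h[...,0]<130)&(h[...,1]>120);p=np.argwhere(m)[:,::-1]+[277,233];print(len(p),rays(t,p,.1).mean(0))
E
```

```text
green [0.512 0.18  0.03 ]
amber [ 0.48 -0.23  0.03]
purp [0.537 0.004 0.03 ]
purp2 [0.342 0.298 0.03 ]
turq [ 0.343 -0.05   0.03 ]
jartop [0.668 0.388 0.19 ]
scope [0.595 0.707 0.3  ]
purp3 [0.329 0.634 0.03 ]
((486.9848327636719, 209.44065856933594), (115.17254638671875, 167.3710479736328), 35.3607177734375) 660
9 [0.52881376 0.19048115 0.1       ]
```

View pics/crop.png

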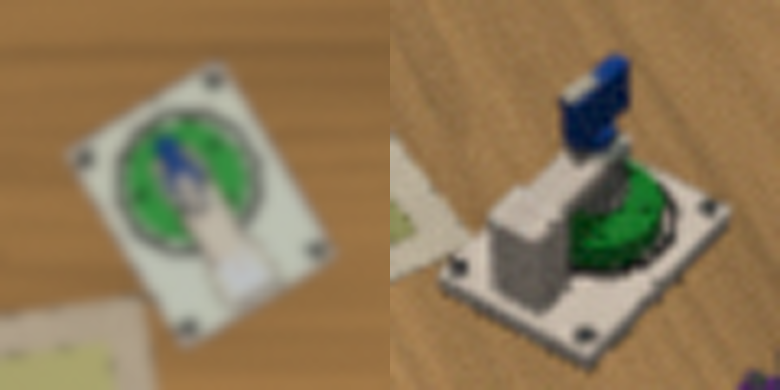

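Crop shows the white press with the green disc: post at lower right (245,275), blue wing over the disc at (180,175) with its stripe pointing roughly to the post (angle ≈ 3 rad, press yaw ≈ 0.5). The choice is confirmed, so I'm moving above it for a close look.

Call:
arm_command(targets=[0,0,-5,-30,-15,-40,-1,0,0,-43,-409,-176,-90,-1,0,0,-43,-409,-176,-90,-1,0,0,-43,-409,-176,-90,-1,0,0,-43,-409,-176,-90,-1,0,0,-43,-409,-176,-90,-1,0,0,-43,-409,-176,-90,-1,0,0,-43,-409,-176,-90,-1,0,0,-43,-409,-176,-90,-1,0,0,-43,-409,-176,-90,-1,0,0,-43,-409,-176,-90,-1,0,0,-43,-409,-176,-90,-1,0,0,-43,-409,-176,-90,-1,0,0,-43,-409,-176,-90,-1,0,0,-43,-409,-176,-90,-1,0,0,-43,-409,-176,-90,-1])

```text
time: 1.7
tool_pos: [0.5197, 0.1919, 0.2957]
ee_rot: [3.142, 0.0, -2.778]
wrist_force: [-0.1, 0.1, -0.3]
width: 0.0943
finger_force: 0.0
```

```bash
cat >> h.py <<'E'
from scipy.spatial.transform import Rotation as Rn
def wrist(robot):
    o=robot.get_obs();s=robot.snapshot("wrist")
    T=np.eye(4);T[:3,:3]=Rn.from_euler("xyz",o["ee_rot"]).as_matrix();T[:3,3]=o["tool_pos"]
    s["T"]=T@s["T_tool_cam"];return o,s
E
python3 - <<'E'
from bench import robot
import cv2,pickle
from h import *
o,s=wrist(robot);print(o["joint_positions"],o["tool_pos"],o["ee_rot"],o["time"]);print(s["T_tool_cam"],s["fx"])
pickle.dump((o,s),open("w1.pkl","wb"));cv2.imwrite("pics/w1.png",s["color"][:,:,::-1])
E
```

```text
[ 2.51280997e-01  9.64712574e-02  1.18359573e+00  1.23378663e-04
  1.86120529e+00 -1.68279217e+00] [0.51966288 0.19187901 0.29567134] [ 3.14151100e+00  3.31580397e-04 -2.77828048e+00] 1.7
[[-2.06968068e-04 -9.66925644e-01 -2.55058338e-01  7.41437837e-02]
 [ 9.99999682e-01 -3.96495525e-04  6.91660152e-04 -3.69800394e-04]
 [-7.69913428e-04 -2.55058114e-01  9.66925419e-01 -1.78706526e-01]
 [ 0.00000000e+00  0.00000000e+00  0.00000000e+00  1.00000000e+00]] 427.58559569836854
```

View pics/w1.png

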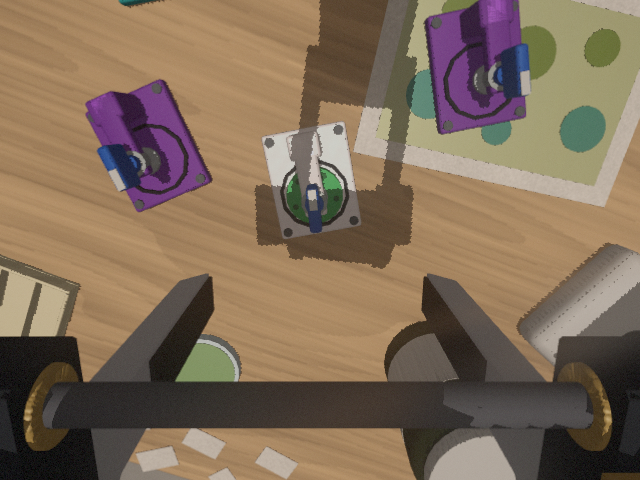

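The wrist picture shows the green-disc press at (312,185), post up at (305,145), wing at (315,208) with the white stripe toward the post at (313,195). Measuring.

Run:
```python
import pickle,cv2
from h import *
o,s=pickle.load(open("w1.pkl","rb"))
x0,y0,x1,y1=255,115,370,245
c=s["color"][y0:y1,x0:x1]
h=cv2.cvtColor(c,cv2.COLOR_RGB2HSV)
# base: screw holes / corners
R=s["range_z"][y0:y1,x0:x1]
v,u=np.mgrid[y0:y1,x0:x1]
K=np.array([[s["fx"],0,s["cx"]],[0,s["fy"],s["cy"]],[0,0,1]])
n=cv2.undistortPoints(np.stack([u,v],-1).reshape(-1,1,2).astype(float),K,np.array(s["dist_coeffs"])).reshape(-1,2)
P=(np.c_[n,np.ones(len(n))]*R.reshape(-1,1))@s["T"][:3,:3].T+s["T"][:3,3]
z=P[:,2].reshape(R.shape)
for lo,hi in((.009,.02),(.02,.045),(.055,.074),(.102,.118)):
    m=(z>lo)&(z<hi)
    p=P[m.ravel()];print(lo,m.sum(),p.mean(0) if len(p) else 0,cv2.minAreaRect(p[:,:2].astype(np.float32)*1000))
m=(z>.102)&(z<.118)
blue=(h[...,0]>100)&(h[...,0]<135)&(h[...,1]>110)
wh=m&(h[...,1]<90);print("stripe",wh.sum(),P[wh.ravel()].mean(0),"blue",P[(m&blue).ravel()].mean(0))
mb=((z>.007)).astype(np.uint8)
cv2.imwrite("pics/w1c.png",cv2.resize(np.hstack([c[:,:,::-1],cv2.cvtColor((np.clip(z/.12,0,1)*255).astype(np.uint8),cv2.COLOR_GRAY2BGR)]),None,fx=3.4,fy=3.4,interpolation=cv2.INTER_NEAREST))
```

```text
0.009 5056 [0.50593713 0.18113901 0.01386162] ((510.5696105957031, 182.43016052246094), (115.14774322509766, 90.10450744628906), 31.40505027770996)
0.02 1293 [0.51995025 0.19044707 0.02960537] ((503.1568298339844, 181.39102172851562), (95.04197692871094, 58.935890197753906), 21.89226722717285)
0.055 1717 [0.48929709 0.16979622 0.06717803] ((498.9734191894531, 175.36758422851562), (79.98572540283203, 29.85179328918457), 31.33687400817871)
0.102 558 [0.52022547 0.18846852 0.10898409] ((521.0282592773438, 188.75613403320312), (39.838504791259766, 10.97968864440918), 26.83359146118164)
stripe 250 [0.51482642 0.18559708 0.10928778] blue [0.52219092 0.19018349 0.10897149]
```

View pics/w1c.png

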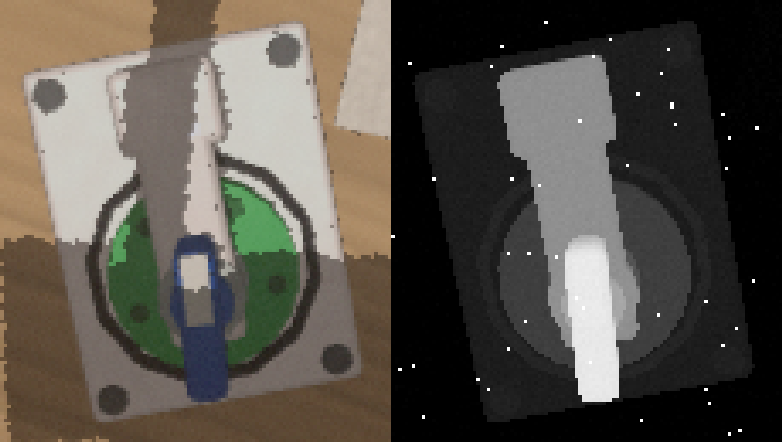

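Call:
arm_command(targets=[0,0,-6,0,-3.4,50,-1,0,0,-6,0,-3.4,95,-1,0,0,-6,0,-3.4,135,-1,0,0,-6,0,-3.4,170,-1,0,0,-6,0,-3.4,195,-1,0,0,-6,0,-3.4,210,-1,0,0,-6,0,-3.4,212,-1,0,0,-6,0,-3.4,212,-1,0,0,-6,0,-3.4,212,-1])

```text
time: 2.65
tool_pos: [0.5228, 0.1883, 0.0856]
ee_rot: [-3.141, 0.004, -2.675]
wrist_force: [-0.6, -0.3, -0.7]
width: 0.0942
finger_force: 0.0
```

Run:
```python
from bench import robot
import cv2
from h import *
o,s=wrist(robot);print(o["joint_positions"],o["tool_pos"],o["ee_rot"],o["wrist_force"])
cv2.imwrite("pics/w2.png",s["color"][:,:,::-1])
K=np.array([[s["fx"],0,s["cx"]],[0,s["fy"],s["cy"]],[0,0,1]])
v,u=np.mgrid[0:480,0:640]
n=cv2.undistortPoints(np.stack([u,v],-1).reshape(-1,1,2).astype(float),K,np.array(s["dist_coeffs"])).reshape(-1,2)
P=(np.c_[n,np.ones(len(n))]*s["range_z"].reshape(-1,1))@s["T"][:3,:3].T+s["T"][:3,3]
m=(P[:,2]>.104)&(P[:,2]<.116)&(np.hypot(P[:,0]-.521,P[:,1]-.189)<.028)
print(m.sum(),cv2.minAreaRect(P[m][:,:2].astype(np.float32)*1000))
```

```text
[ 2.43584784e-01  1.50837621e-01  1.54095541e+00  9.49943345e-05
  1.44604085e+00 -1.79371984e+00] [0.52280156 0.18828213 0.08557887] [-3.14085362  0.00368661 -2.67509464] [-0.57630041 -0.27419031 -0.69735355]
2525 ((520.8632202148438, 188.50782775878906), (39.488853454589844, 11.013631820678711), 26.434900283813477)
```

View pics/w2.png

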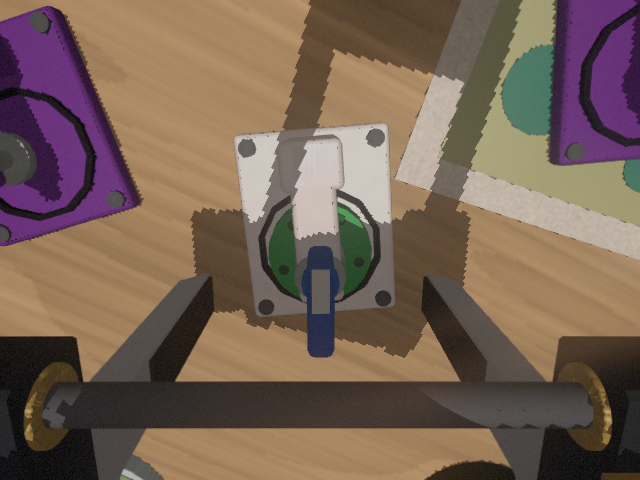

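The wing (320,300) is centred between the open fingers, with the stripe toward the post. Closing.

Call:
arm_command(targets=[0,0,0,1.6,0.8,2,-1,0,0,0,1.6,0.8,2,1,0,0,0,1.6,0.8,2,1,0,0,0,1.6,0.8,2,1,0,0,0,1.6,0.8,2,1,0,0,0,1.6,0.8,2,1,0,0,0,1.6,0.8,2,1,0,0,0,1.6,0.8,2,1,0,0,0,1.6,0.8,2,1,0,0,0,1.6,0.8,2,1])

```text
time: 3.7
tool_pos: [0.5197, 0.1879, 0.0815]
ee_rot: [3.142, 0.0, -2.675]
wrist_force: [-0.9, 0.6, 0.5]
width: 0.0255
finger_force: 0.0
```

Call:
arm_command(targets=[0,0,0,-1.3,0,-1.5,1,0,0,0,-1.3,0,-1.5,1,0,0,0,-1.3,0,-1.5,1,0,0,0,-1.3,0,-1.5,1,0,0,0,-1.3,0,-1.5,1,0,0,0,-1.3,0,-1.5,1,0,0,0,-1.3,0,-1.5,1])

```text
time: 4.4
tool_pos: [0.5211, 0.1888, 0.0833]
ee_rot: [3.141, 0.001, -2.675]
wrist_force: [0.6, 2.1, 0.4]
width: 0.0107
finger_force: 30.0
```

Call:
arm_command(targets=[0,0,8,0,0,0,1,0,0,16,0,0,0,1,0,0,24,0,0,0,1,0,0,32,0,0,0,1,0,0,40,0,0,0,1,0,0,48,0,0,0,1,0,0,56,0,0,0,1,0,0,64,0,0,0,1,0,0,72,0,0,0,1,0,0,80,0,0,0,1,0,0,88,0,0,0,1,0,0,96,0,0,0,1,0,0,104,0,0,0,1,0,0,112,0,0,0,1,0,0,120,0,0,0,1,0,0,128,0,0,0,1,0,0,136,0,0,0,1,0,0,144,0,0,0,1,0,0,150,0,0,0,1,0,0,150,0,0,0,1])

```text
time: 6.4
tool_pos: [0.5216, 0.1892, 0.0833]
ee_rot: [3.141, -0.002, 0.99]
wrist_force: [2.3, 4.0, 1.1]
width: 0.0106
finger_force: 30.0
```

Run:
```python
from bench import robot
o=robot.get_obs()
print(o["joint_positions"],o["ee_rot"],o["wrist_force"],o["wrist_torque"],o["joint_torque"])
```

```text
[2.45060109e-01 1.51732441e-01 1.54462548e+00 1.06423469e-03
 1.44283581e+00 8.25527466e-01] [ 3.14074178e+00 -2.47897463e-03  9.90195482e-01] [2.29932503 4.01532206 1.08272201] [ 0.50856191 -0.24055026 -0.03807878] [ -1.17870759 -34.98246789 -27.08663464  -0.75450612   0.94778493
   0.40786201]
```

Call:
arm_command(targets=[0,0,6,0,0,0,1,0,0,12,0,0,0,1,0,0,17,0,0,0,1,0,0,20,0,0,0,1,0,0,22,0,0,0,1,0,0,22,0,0,0,1,0,0,22,0,0,0,1])

```text
time: 7.1
tool_pos: [0.5217, 0.1891, 0.0833]
ee_rot: [3.142, -0.003, 0.608]
wrist_force: [3.3, 3.8, 0.2]
width: 0.0107
finger_force: 30.0
```

```bash
cat > st.py <<'E'
from bench import robot
o=robot.get_obs()
print(o["time"],o["joint_positions"][5],o["tool_pos"],o["ee_rot"],o["wrist_force"],o["wrist_torque"],o["joint_torque"][5],o["width"],o["finger_force"])
E
python3 st.py
```

```text
7.1 1.207508275006472 [0.52170983 0.18905519 0.08329505] [ 3.14151619e+00 -2.56695168e-03  6.08128088e-01] [3.32275617 3.79495659 0.20922153] [ 0.62045747 -0.44655825  0.00980242] -0.06095202639698982 0.010654810456398824 30.00227451324463
```

Call:
arm_command(targets=[0,0,1,0,0,0,1,0,0,2,0,0,0,1,0,0,3,0,0,0,1,0,0,4,0,0,0,1,0,0,5,0,0,0,1,0,0,5,0,0,0,1])

```text
time: 7.7
tool_pos: [0.5217, 0.189, 0.0833]
ee_rot: [3.141, -0.003, 0.522]
wrist_force: [3.4, 4.0, -0.5]
width: 0.0109
finger_force: 30.2
```

```bash
python3 st.py
```

```text
7.7 1.2938469036494045 [0.52171953 0.18903636 0.08330903] [ 3.14141815e+00 -2.55144202e-03  5.21989283e-01] [ 3.41223827  4.03601286 -0.4935431 ] [ 0.58744429 -0.48961581  0.41491337] 0.4791446775197983 0.010859052536666719 30.19280433654785
```

Torque rose to 0.41 N m (friction is 0.06) at yaw 0.52, against the 0.548 expected for the stop, so it is seated. Backing off to wing yaw 121.4°.

Call:
arm_command(targets=[0,0,-4,0,0,0,1,0,0,-12,0,0,0,1,0,0,-20,0,0,0,1,0,0,-28,0,0,0,1,0,0,-36,0,0,0,1,0,0,-44,0,0,0,1,0,0,-52,0,0,0,1,0,0,-60,0,0,0,1,0,0,-68,0,0,0,1,0,0,-76,0,0,0,1,0,0,-83,0,0,0,1,0,0,-88,0,0,0,1,0,0,-90.5,0,0,0,1,0,0,-91.5,0,0,0,1,0,0,-91.5,0,0,0,1,0,0,-91.5,0,0,0,1,0,0,-91.5,0,0,0,1])

```text
time: 9.4
tool_pos: [0.5213, 0.1892, 0.0833]
ee_rot: [3.14, -0.001, 2.117]
wrist_force: [2.7, 4.6, 0.8]
width: 0.011
finger_force: 30.0
```

```bash
python3 st.py
python3 - <<'E'
from bench import robot
import cv2
from h import *
o,s=wrist(robot)
cv2.imwrite("pics/w3.png",s["color"][:,:,::-1])
K=np.array([[s["fx"],0,s["cx"]],[0,s["fy"],s["cy"]],[0,0,1]])
v,u=np.mgrid[0:480,0:640]
n=cv2.undistortPoints(np.stack([u,v],-1).reshape(-1,1,2).astype(float),K,np.array(s["dist_coeffs"])).reshape(-1,2)
P=(np.c_[n,np.ones(len(n))]*s["range_z"].reshape(-1,1))@s["T"][:3,:3].T+s["T"][:3,3]
h=cv2.cvtColor(s["color"],cv2.COLOR_RGB2HSV).reshape(-1,3)
near=np.hypot(P[:,0]-.521,P[:,1]-.189)
blue=(h[:,0]>100)&(h[:,0]<135)&(h[:,1]>100)
white=h[:,1]<70
top=(P[:,2]>.104)&(P[:,2]<.116)&(near<.026)
m=top&blue
for q in(m,top):print(q.sum(),cv2.minAreaRect(P[q][:,:2].astype(np.float32)*1000))
# base yaw
b=(P[:,2]>.009)&(P[:,2]<.018)&(near<.1)
print(b.sum(),cv2.minAreaRect(P[b][:,:2].astype(np.float32)*1000))
E
```

```text
9.4 -0.3013124134036983 [0.52125567 0.18918333 0.08331202] [ 3.13974316e+00 -6.75377950e-04  2.11710536e+00] [2.68773693 4.63448226 0.78088137] [ 0.72500796 -0.44836587 -0.02507242] 0.011172202066518366 0.011006971712525708 29.99887526035309
1665 ((521.199462890625, 189.02432250976562), (10.78757381439209, 39.91082763671875), 31.60929298400879)
3421 ((523.3648681640625, 192.07992553710938), (31.903499603271484, 38.37855529785156), 56.25572967529297)
11810 ((510.54266357421875, 182.77536010742188), (115.05895233154297, 89.17789459228516), 31.241924285888672)
```

View pics/w3.png

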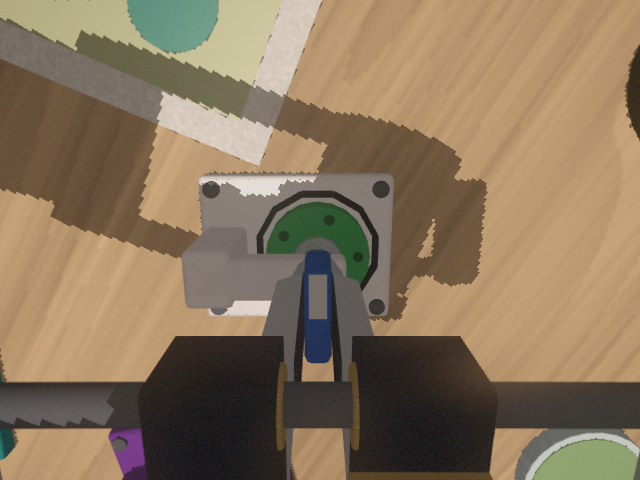

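The stripe at (318,297) runs along the wing's +x. The wing is at 121.6° and the press at 31.3°, so it is about 90° off the seat and still gripped with 30 N. Handing in.

```bash
python3 -c "
from bench import robot
print(abs(robot.get_obs()['qvel']).max());print(robot.close_job())"
```

```text
0.0020802539542785774
the job is handed in; nothing more can be done
None
```

I turned the green-disc press's screw clockwise until it seated, backed it off a quarter turn (about 90° measured), and handed the job in at about 9.5 s with the wing still gripped and the arm still.

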